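Isolate the test kiln, then close the gap in its brick wall

TASK

The kiln wall is to be mended, so first make it safe: throw the red handle on the yellow-topped isolator over from its red end to its green end, fully off, before the brick is moved. Then lay the loose cream brick in the gap in the top course of the kiln's near wall, bridging the joint between the two bricks below, fully seated, flush and square with the bricks on either side; set it down, do not drop it. Leave the black-handled isolator on, and do not disturb the jar and the bowl.

Things in the scene. Friction and masses are not known exactly. Their poses are not given: they have to be found in the camera images.
- kiln_isolator: Fixed grey switch box, 70 (x) by 110 (y) by 40 mm high, yellow top, stubby throw handle with a red grip. Origin: centre of the underside. The handle hinges about the box's own x axis, 45 mm above the origin, and swings in its y-z plane. A green bar (off) marks the top's +y end, a red bar (on) its -y end. Upright the handle reaches 126 mm above the bench, at rest at either end 114 mm.
- kiln_switch (a joint): Angle of the kiln isolator's handle: 1.2 on (leaning 0.6 rad from upright to the box's -y, red end), 0 off (leaning 0.6 rad to +y, green end). A 10 mm rod with a round-ended grip 22 mm thick, its end 81 mm from the hinge. The handle is weighted: past upright it falls over to that end and stays there; some 1 N sideways on the grip carries it past upright.
- fan_isolator: Fixed switch box of the same size and build and the same green and red bars, but with a white top and black-gripped handle: the extractor fan's isolator. Origin: centre of the underside. It must be left on.
- fan_switch (a joint): Angle of the fan isolator's handle, as for the kiln's: 1.2 on, 0 off. Starts on.
- brick_mid (a point): Centre of the loose cream brick, 50 (its x) by 120 (its y, the long axis) by 60 mm high (z), 0.22 to 0.4 kg, resting on the bench with its 60 mm side upright, as it is to be laid. Grip it across the 50 mm.
- kiln_gap (a point): Where the laid brick's centre belongs: centre of the gap in the top course of the kiln's near wall, 120 mm above the bench. Axes: x through the wall to the kiln's inside, y along the wall, z up. The gap is 132 mm long (y), the wall 50 mm thick (x). The gap's floor, with the joint of two bricks at its middle, is 90 mm above the bench, the top of the finished wall 150 mm.
- kiln: The fixed open-topped test kiln of cream bricks on a dark steel hearth, 250 (x) by 243 (y) mm, 150 mm high. Origin: centre of the underside, 100 mm to +x of the gap. Inside it is clear for 150 mm behind the near wall.
- jar: Round blue glaze jar with a white cap, 60 mm across, 85 mm high, loose. Origin: centre of the underside. A bystander.
- bowl: Round terracotta bowl, 100 mm across, 50 mm high, loose. Origin: centre of the underside. A bystander.
Not all that is in view belongs to the job. Leave any purple look-alike of the kiln_isolator alone.

How it is judged:
On the way, in this order (a step that is already met when the one before it is completed fails the run):
1. the kiln isolator is thrown fully off while the brick still lies where it was (value of joint kiln_switch below 0.12 rad and distance of brick_mid from where it was at the start of the episode below 0.02 m), for 0.2 s.
2. the brick is laid in the gap and let go (x of brick_mid in the frame of kiln_gap between -0.008 and 0.008 m and y of brick_mid in the frame of kiln_gap between -0.008 and 0.008 m and z of brick_mid in the frame of kiln_gap between -0.004 and 0.004 m and angle between the y axis of brick_mid and the y axis of kiln_gap, either way round below 0.1 rad and angle between brick_mid's own z axis and vertical below 0.06 rad and contact force between the fingers and brick below 0.1 N), for 0.2 s.
At the end, for the whole second after the job is handed in: Kiln isolator off (within 0.12 rad of the end), fan isolator on (above 1.05 rad); brick released and at rest, its centre within 8 mm along and across the wall and 4 mm in height of the gap's centre, long axis within 0.1 rad of the wall's, upright within 0.06 rad (all of step 2 and value of joint kiln_switch below 0.12 rad and value of joint fan_switch above 1.05 rad and linear speed of brick below 0.02 m/s); the robot touches nothing.
It fails at once if the brick is moved (20 mm) while the kiln isolator is not off (value of joint kiln_switch above 0.3 rad and distance of brick_mid from where it was at the start of the episode above 0.02 m).
It fails at once if the fan isolator is switched (below 0.9 rad) (value of joint fan_switch below 0.9 rad).
It fails at once if the brick is dropped (falls free faster than 0.45 m/s, a drop of about 10 mm) (linear speed of brick above 0.45 m/s and contact force between the fingers and brick below 0.1 N).
It fails at once if the jar or the bowl is moved by more than 30 mm (distance of any of jar, bowl from where it was at the start of the episode above 0.03 m).
It also fails if it takes over 58 s, if anything falls off the work surface, if the arm or the gripper's body presses on something with over 40 N, if the wrist force passes 120 N, or if a joint passes its speed limit or range.

ROBOT

A 6-joint arm with a two-finger parallel gripper is mounted at the origin on the work surface. World frame = base frame: x ahead of the robot, y to its left, z up, the work surface at z = 0. Lengths are in m, angles in rad, forces in N, time in s.
With the tool pointing down it reaches from about 0.35 to 0.775 m from the base axis. Payload 7.3 kg.
Tool frame: the origin (TCP) lies on the centre line of the jaws, within the pads' length; the fingertips stand 14 mm ahead of it and the grasp point (between the pads) lies 5 mm behind it; z points along the fingers, y is the direction in which the jaws open and shut (so a half turn about z gives the same grasp; the last joint's range is limited). The gripper opens to 92 mm and grips with 3 to 60 N. Pads are 19 mm wide; open, the fingers measure 130 mm over their backs; the gripper's body (75 mm by 190 mm) begins 47 mm behind the grasp point.
Start: joints at [-1.358, 0.342, 1.524, -0, 1.275, -0.146], TCP at [0.184, -0.492, 0.241] pointing down, gripper open.
Joint ranges: [-2.53, 2.53], [-0.77, 2.02], [0.04, 2.7], [-1, 4.14], [0.28, 2.66], [-3.11, 3.11]. Speed limits (rad/s): [2.57, 2.57, 3.14, 3.14, 3.14, 3.14].

INTERFACE

Orientations are given as [roll, pitch, yaw] about the fixed x, y, z axes, in that order (R = Rz(yaw) Ry(pitch) Rx(roll)).
In Python, from cell import telemetry, cams, robot gives the robot as it stands.
- The arm moves only by the tool servo_tool, never from a script. Its argument "targets" is text: rows parted by semicolons, each of 4 numbers parted by spaces: the shift along the tool's x, y, z in mm, then the turn about the tool's z in rad. In form: x y z yaw; .... A call has 1 to 20 rows; each row shifts and turns the pose as measured when the row begins, along the tool's axes as they then stand; what a row does not reach is not made up. A row lasts 1/8 s, in which the tool goes at most 62.5 mm and 10.7 degrees, less where a joint would pass 70% of its speed; a pose out of reach is approached as far as the arm can. A call with a gripper value outside its range is refused whole. "hand" is the opening, from 0 (shut) to 1 (fully open), set as the call begins (left out, the last holds). The fingers move at their own pace and stop on an object; "squeeze" is the grip in N (left out, the last holds). Time passes only in rows, so rows that do not move let the fingers close. It gives the time, the measured TCP pose, the force and the opening at its end, in the units of the state.
- telemetry.observe(): the state, without advancing time (a new reading comes with each control period).
- cams.read_camera(name): name is "side" or "top" or "wrist"; returns a dict with "color" (384x512x3 uint8, red, green, blue), "K" (3x3 intrinsics, pixels), "R" (3x3) and "t" (3): a world point X has camera coordinates R X + t. Camera axes: x right, y down, z forward; pixel columns grow to the right and rows downward; lengths in m; the calibration is good to about 2 mm. A picture is of the moment at which its call begins. There is no depth.
- robot.hand_in(): hands the job in, once; it reports no verdict.
Trained networks look in a picture, given as the dict that the camera call returned (one of the last four; its "shot" number tells which), for a name from the list of things; names that differ only in an ending like _2 or _b are one class to them, and where a whole thing is asked for, a point or a joint stands for the part that bears it (a point fixed in the world has none). Each returns a list of dicts, best first, with "score" (0 to 1); they miss things now and then, are a little off and sometimes report something else, mostly with a low value. They report only what shows in the picture. A call takes as long as a camera call. They do not tell look-alikes from the thing itself.
- cams.cut_out(picture, query): "region" (384x512 bool, what is visible of it) and "extent" ([centre column, centre row, width, height] in pixels, round what is visible of it).
The state is a dict: "time": time; "qpos": joint angles; "qvel": joint speeds; "joint_efforts": joint torques, N m; "tool_pos": TCP position; "tool_rot": TCP orientation; "contact_force": force on the tool from outside, world axes, zero at the start; "torque": the same for the moment, N m; "opening": finger opening in m.
Only numpy, scipy, OpenCV 4.12 (cv2) and the standard library are available. Lean on these libraries where they do the work, as an engineer would, in place of code of your own. Each camera call takes 0.05 s, during which the arm holds its last target.

## Working session

There is one attempt and no reset: what is moved stays moved. The work goes in short steps, Python scripts to look and compute and a tool call to move; the robot and the scene stay as the last step left them, time stands still between calls to the robot, and variables do not carry over. Pictures are saved under pics/ and viewed, and the job is handed in when it is done.

Besides the shell and the picture viewer there is one more tool, called after "Call:" as name(argument=value, ...), one argument or row to a line, values as JSON. servo_tool: Moves the arm, as the interface text tells. Its arguments: {"type":"object","properties":{"targets":{"type":"string"},"hand":{"type":"number"},"squeeze":{"type":"number"}},"required":["targets"]}

```bash
ls; mkdir -p pics; cat > h.py <<'E'
import numpy as np, cv2
from cell import telemetry, cams, robot
def snap(n,f):
    p=cams.read_camera(n); cv2.imwrite('pics/'+f,p['color'][:,:,::-1].copy()); return p
def ray(p,u,v):
    R=np.array(p['R']);t=np.array(p['t']);K=np.array(p['K'])
    c=-R.T@t; d=R.T@np.linalg.solve(K,[u,v,1.]); return c,d
def onz(p,u,v,z):
    c,d=ray(p,u,v); return c+d*(z-c[2])/d[2]
def proj(p,X):
    q=np.array(p['K'])@(np.array(p['R'])@np.array(X,float)+p['t']); return q[:2]/q[2]
E
python3 - <<'E'
from h import *
a=snap('top','top0.png');b=snap('side','side0.png')
import pickle;pickle.dump((a,b),open('p0.pkl','wb'))
print(telemetry.observe())
for p,n in((a,'top'),(b,'side')):
  print(n,ray(p,256,192),p['K'])
  for q in['kiln_isolator','fan_isolator','brick_mid','kiln','jar','bowl','kiln_switch']:
    print(q,[(round(r['score'],2),np.round(r['extent'],1)) for r in cams.cut_out(p,q)[:3]])
E
```

```text
pics
{'time': 0.1, 'qpos': array([-1.35797397e+00,  3.42661170e-01,  1.52490980e+00, -9.75395916e-06,
        1.27537952e+00, -1.46007767e-01]), 'qvel': array([-0.00082283, -0.00282205, -0.00192507, -0.00115047,  0.0002009 ,
       -0.00079331]), 'joint_efforts': array([ 2.56430882e-03, -4.32004738e+01, -2.44694620e+01,  7.19361333e-02,
        5.26263379e-02, -4.50610310e-05]), 'tool_pos': array([ 0.18431226, -0.49122738,  0.2401143 ]), 'tool_rot': array([-3.14024791e+00, -1.88322872e-04,  3.58832846e-01]), 'contact_force': array([-0.46457767,  0.95325265,  0.12249467]), 'torque': array([ 0.02566797, -0.01026001, -0.01104979]), 'opening': 0.0919218323157558}
top (array([ 0.26656284, -0.1551804 ,  1.4434938 ]), array([ 0.18818083,  0.00569288, -0.98222045])) [[388.08200956   0.         256.06897039]
 [  0.         388.08200956 186.49244582]
 [  0.           0.           1.        ]]
kiln_isolator [(0.94, array([320.4, 139.2,  40.3,  22.4])), (0.86, array([264.9, 255.5,  34.8,  22.3])), (0.85, array([288.9, 178.2,  38.9,  21.7]))]
fan_isolator [(0.88, array([293. , 214.1,  35.7,  24.5
[... 359 characters left out ...]
(0.39, array([378.8, 225.8,  14.1,   3.5]))]
side (array([0.51333276, 0.66009937, 1.08318244]), array([ 0.01204475, -0.63758316, -0.77029894])) [[361.97464124   0.         254.51027846]
 [  0.         361.97464124 192.3400188 ]
 [  0.           0.           1.        ]]
kiln_isolator [(0.94, array([203.1, 164.9,  20.6,  26.6])), (0.92, array([241.9, 182.5,  22. ,  41.6])), (0.75, array([283.8, 126.3,  17.8,  24. ]))]
fan_isolator [(0.64, array([275.4, 175.9,  20.8,  38.4]))]
brick_mid [(0.7, array([258.8, 232.9,  19.1,  42.5]))]
kiln [(0.85, array([208.8, 303.4, 112.4, 120.2]))]
jar [(0.78, array([305.7, 265.1,  21.2,  29.1]))]
bowl [(0.7, array([193.2, 213.1,  28. ,  21.7]))]
kiln_switch []
```

```bash
python3 - <<'E'
import cv2
a=cv2.imread('pics/top0.png');b=cv2.imread('pics/side0.png')
cv2.imwrite('pics/top0c.png',cv2.resize(a[95:295,90:390],None,fx=2.66,fy=2.66,interpolation=2))
cv2.imwrite('pics/side0c.png',cv2.resize(b[95:375,120:400],None,fx=2.1,fy=2.1,interpolation=2))
E
```

```text
(no output)
```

View pics/top0c.png

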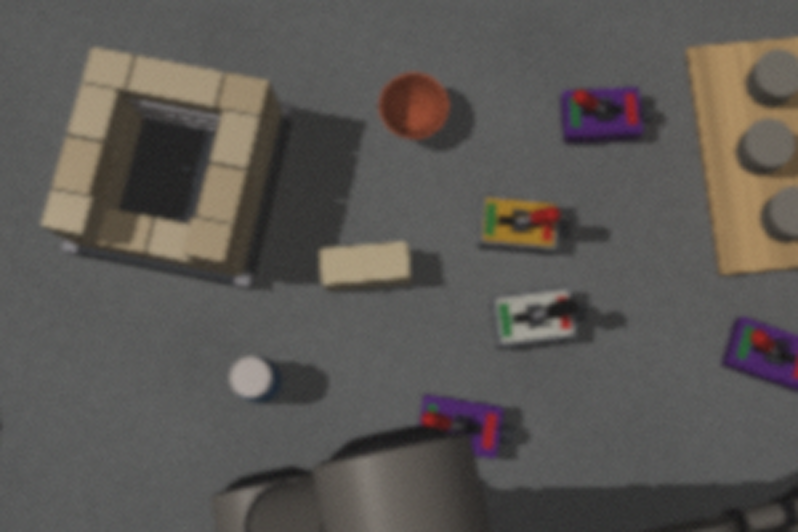

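View pics/side0c.png

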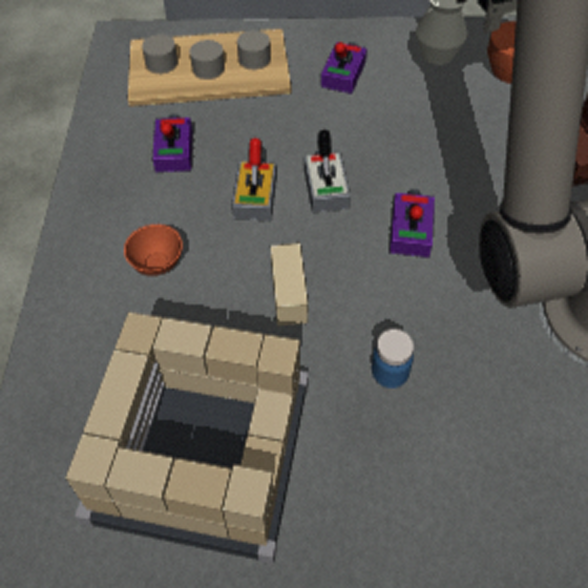

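The picture shows:
- Top view: the yellow-topped box is at about (286,178) full px. Its green bar is on the left and its red grip leans to the red end on the right, at about (295,176).
- White/black fan box at (291,214). Purple look-alikes at (317,138), (263,254) and (378,227).
- Loose brick at (227,194). The near-wall gap of the kiln is at about (143,182).

The yellow one fits the description. I'll confirm it in an enlarged crop and measure from both views.

```bash
python3 - <<'E'
from h import *
import pickle
a,b=pickle.load(open('p0.pkl','rb'))
A=a['color'][:,:,::-1];B=b['color'][:,:,::-1]
l=cv2.resize(A[160:200,260:320],None,fx=6.5,fy=6.5,interpolation=2)
k=cv2.resize(A[105:210,100:205],None,fx=5.5,fy=5.5,interpolation=2)
o=np.zeros((600,800,3),np.uint8); 
cv2.imwrite('pics/kil.png',k);cv2.imwrite('pics/iso.png',np.hstack([l,cv2.resize(B[155:205,225:300],(390,260),interpolation=2)]))
# rough
for q,u,v,z in [('green',274.5,177,.04),('redbar',297,181.5,.04)]: print(q,onz(a,u,v,z))
hs=cv2.cvtColor(np.ascontiguousarray(a['color']),cv2.COLOR_RGB2HSV)
for nm,p,(x0,x1,y0,y1) in(('top',a,(260,320,160,202)),('side',b,(228,258,155,205))):
  hs=cv2.cvtColor(np.ascontiguousarray(p['color']),cv2.COLOR_RGB2HSV)
  m=np.zeros(hs.shape[:2],bool);m[y0:y1,x0:x1]=1
  for c,f in(('yel',(hs[...,0]>18)&(hs[...,0]<34)),('grn',(hs[...,0]>45)&(hs[...,0]<85)),('red',(hs[...,0]<8)|(hs[...,0]>172))):
    r=m&f&(hs[...,1]>130)&(hs[...,2]>50); v,u=np.nonzero(r); print(nm,c,len(u),u.mean(),v.mean(),onz(p,u.mean(),v.mean(),.04 if c!='red' else .1).round(4))
# brick and kiln
for p in(a,b):
  pass
E
```

```text
green [ 0.59253099 -0.21530511  0.04      ]
redbar [ 0.57592314 -0.29850829  0.04      ]
top yel 184 282.39130434782606 178.3641304347826 [ 0.5875 -0.2445  0.04  ]
top grn 4 274.75 177.75 [ 0.5897 -0.2162  0.04  ]
top red 73 294.7260273972603 177.1917808219178 [ 0.5783 -0.2845  0.1   ]
side yel 159 240.66666666666666 182.50314465408806 [ 0.5884 -0.2512  0.04  ]
side grn 24 239.5 189.5 [ 0.5918 -0.2163  0.04  ]
side red 83 241.32530120481928 168.2289156626506 [ 0.5836 -0.2695  0.1   ]
```

View pics/iso.png

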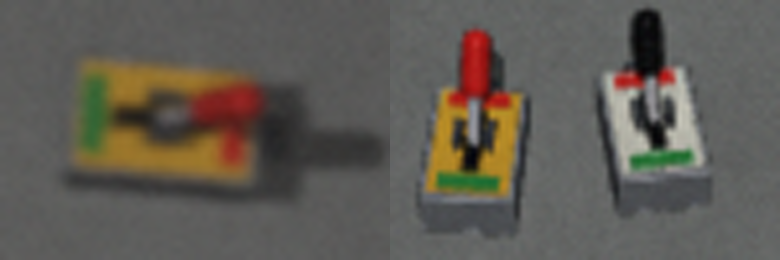

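View pics/kil.png

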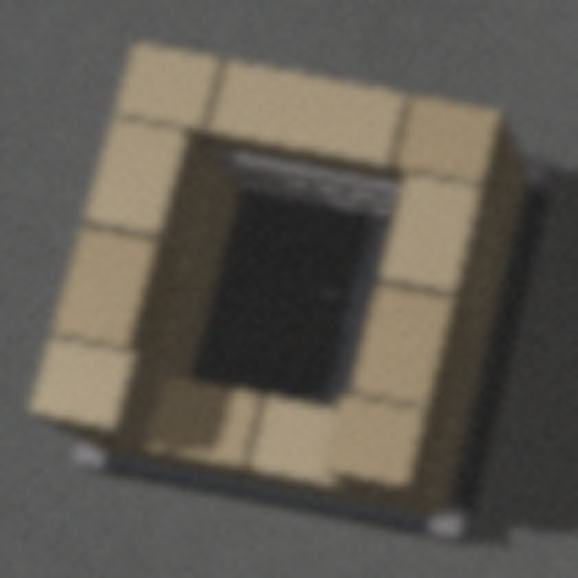

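```bash
python3 - <<'E'
from h import *
import pickle
from scipy.optimize import least_squares
a,b=pickle.load(open('p0.pkl','rb'))
def fit(P,z,hx,hy,sign,g):
  # P pts order TL(+x+y) TR(+x-y) BR BL
  L=np.array([[hx,hy],[hx,-hy],[-hx,-hy],[-hx,hy]])
  W=[onz(a,u,v,z)[:2] for u,v in P]
  def f(p):
    c,s=np.cos(p[2]),np.sin(p[2]);R=np.array([[c,-s],[s,c]])
    return np.concatenate([(R@l+p[:2]-w) for l,w,o in zip(L,W,sign) if o])
  r=least_squares(f,g);print(r.x,np.round(r.fun*1000,1))
un=lambda x,y,s,ox,oy:((x+.5)/s-.5+ox,(y+.5)/s-.5+oy)
fit([un(*q,5.5,100,105) for q in((133,43),(500,108),(412,487),(32,412))],.15,.125,.1215,[1]*4,[.6,.2,0])
fit([un(*q,6.5,260,160) for q in((83,60),(258,80),(250,182),(73,163))],.04,.035,.055,[1,1,1,1],[.6,-.25,0])
s=798/300
fit([un(*q,s,90,95) for q in((320,248),(406,240),(411,273),(323,286))],.06,.025,.06,[1,1,1,1],[.5,0,0])
fit([un(*q,s,90,95) for q in((496,299),(572,289),(578,337),(500,346))],.04,.035,.055,[1,1,1,1],[.5,-.25,0])
for n,u,v,z in(('bowl',245,134,.04),('jar',183,236,.08)):print(n,onz(a,u,v,z))
E
```

```text
[ 0.65469566  0.2262596  -0.18134055] [ 0.5 -0.3 -0.3 -0.5  1.   0.4 -1.2  0.4]
[ 0.58820746 -0.25460719 -0.10370023] [ 4.9  3.8  4.7 -5.5 -5.3 -3.7 -4.3  5.3]
[ 0.52705757 -0.04165976  0.12885536] [-1.6  0.7  1.9 -0.8 -1.8  0.2  1.4 -0.1]
[ 0.4543766 -0.2763366  0.119197 ] [ 2.8  3.5  1.4 -1.2 -2.  -2.6 -2.2  0.3]
bowl [ 0.75954264 -0.10371843  0.04      ]
jar [0.36955689 0.10702254 0.08      ]
```

Call:
servo_tool(
  targets="42 0 0 0;42 0 0 0;42 0 0 0;42 0 0 0;42 0 0 0;42 0 0 0;42 0 0 0;42 0 0 0;42 0 0 0;42 0 0 0;0 0 0 -0.15;0 0 0 -0.15;0 0 0 -0.15;0 0 0 -0.15;0 0 0 -0.15;0 0 0 -0.15;0 0 0 -0.15;0 0 0 0",
  hand=0,
  squeeze=20,
)

```text
time: 3.05
tool_pos: [0.5912, -0.3393, 0.2375]
tool_rot: [-3.139, -0.0, 1.441]
contact_force: [-0.0, -0.1, -0.3]
opening: 0.0005
```

```bash
python3 - <<'E'
from h import *
p=snap('wrist','w1.png')
c,d=ray(p,256,192);print(c,d)
for q in['kiln_isolator','kiln_switch']:
    print(q,[(round(r['score'],2),np.round(r['extent'],1)) for r in cams.cut_out(p,q)[:3]])
print(proj(p,[.588,-.2546,.04]),proj(p,[.584,-.294,.103]))
import pickle;pickle.dump(p,open('w1.pkl','wb'))
E
```

```text
[ 0.60192633 -0.2699375   0.38100537] [-0.01740355 -0.26875278 -0.96326914]
kiln_isolator [(0.89, array([ 9.2, 53.1, 13.1, 96.3])), (0.77, array([396.9, 180.2,  92.5, 118.4])), (0.62, array([233.8,  93.6,  75.9, 134.1]))]
kiln_switch [(0.87, array([236.1, 113.6,  22.9,  58.2])), (0.77, array([421.1, 164.8,  49.2,  44.3]))]
[235.1586395   90.01401825] [233.58908524 134.86588027]
```

View pics/w1.png

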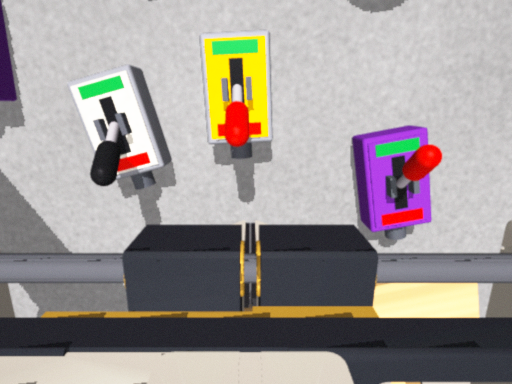

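```bash
python3 - <<'E'
from h import *
import pickle
p=pickle.load(open('w1.pkl','rb'))
P=[onz(p,u,v,.04)[:2] for u,v in((203,36),(268.5,33),(271,139),(208,143))]
print(np.array(P).round(4),np.mean(P,0)); 
d=(P[0]+P[1]-P[2]-P[3])/2;print(np.arctan2(-d[0],d[1]),np.hypot(*d))
print(onz(p,236,118,.11))
E
```

```text
[[ 0.5638 -0.2003]
 [ 0.628  -0.2059]
 [ 0.6189 -0.3089]
 [ 0.5515 -0.3045]] [ 0.59053988 -0.25490189]
-0.1024320465299057 0.10410440218818777
[ 0.58842    -0.27988252  0.11      ]
```

Call:
servo_tool(
  targets="-2 -9 0 -0.028;0 0 35 0;0 0 35 0;0 0 35 0;0 0 25 0;0 0 0 0",
)

```text
time: 3.95
tool_pos: [0.5789, -0.3412, 0.1058]
tool_rot: [-3.141, 0.002, 1.466]
contact_force: [0.4, -0.5, -0.4]
opening: 0.0005
```

Call:
servo_tool(
  targets="9 0 0 0;9 0 0 0;9 0 0 0;9 0 0 0;9 0 0 0;9 0 0 0;9 0 0 0;9 0 0 0;9 0 0 0;9 0 0 0;9 0 0 0;9 0 0 0;0 0 0 0",
)

```text
time: 5.58
tool_pos: [0.5917, -0.2401, 0.1124]
tool_rot: [3.132, 0.029, 1.467]
contact_force: [-0.5, -0.1, 1.1]
opening: 0.0007
```

```bash
python3 - <<'E'
from h import *
p=snap('side','s1.png');p=snap('wrist','w2.png')
b=cv2.imread('pics/s1.png');cv2.imwrite('pics/s1c.png',np.hstack([cv2.resize(b[110:235,200:325],(384,384)),cv2.resize(cv2.imread('pics/w2.png'),(416,384))]))
E
```

```text
(no output)
```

View pics/s1c.png

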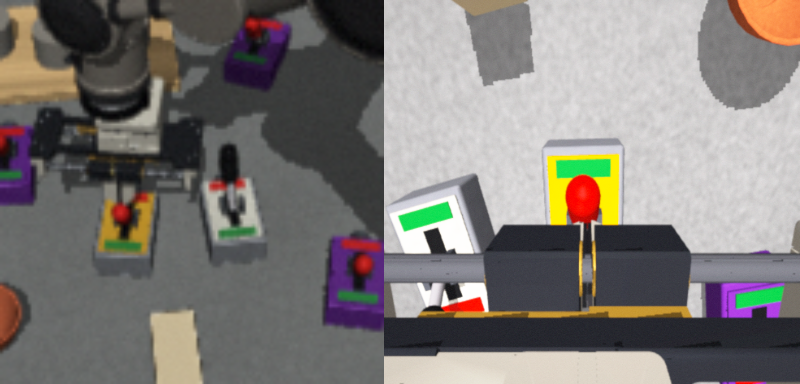

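Call:
servo_tool(
  targets="-20 0 0 0;-20 0 0 0;0 0 -40 0;0 0 -40 0;0 0 -40 0;0 0 0 0",
)

```text
time: 6.42
tool_pos: [0.5859, -0.2807, 0.2347]
tool_rot: [3.135, 0.022, 1.465]
contact_force: [-0.5, 0.0, -0.7]
opening: 0.0007
```

```bash
python3 - <<'E'
from h import *
p=snap('wrist','w3.png');s=snap('side','s2.png');print(telemetry.observe()['tool_rot'],telemetry.observe()['qpos'])
b=cv2.imread('pics/s2.png');cv2.imwrite('pics/w3c.png',np.hstack([cv2.resize(b[110:235,200:325],(384,384)),cv2.resize(cv2.imread('pics/w3.png'),(416,384))]))
import pickle;pickle.dump((p,s),open('w3.pkl','wb'))
E
```

```text
[3.14116475 0.01896665 1.46481263] [-0.55661167  0.57642694  1.17145403 -0.01718214  1.38509188 -0.44753224]
```

View pics/w3c.png

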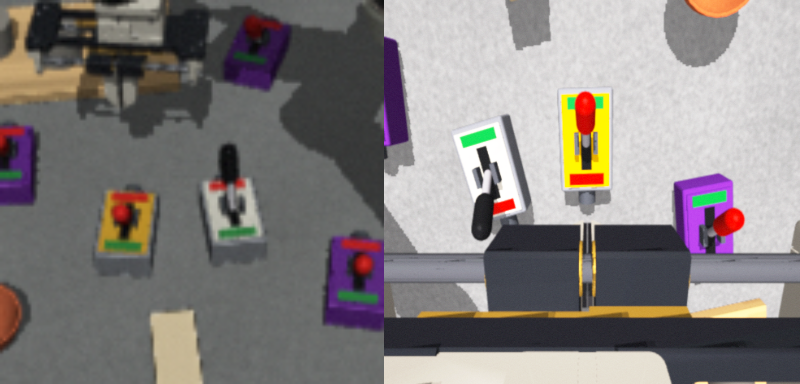

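The red grip now leans over the green bar: wrist (248,112), side view dot on the green side. I'll check the angle in numbers and locate the brick.

```bash
python3 - <<'E'
from h import *
import pickle
p,s=pickle.load(open('w3.pkl','rb'))
for nm,q,(x0,x1,y0,y1) in(('w',p,(225,275,80,185)),('s',s,(228,255,165,205))):
  hs=cv2.cvtColor(np.ascontiguousarray(q['color']),cv2.COLOR_RGB2HSV)
  m=((hs[...,0]<8)|(hs[...,0]>172))&(hs[...,1]>130)&(hs[...,2]>50)
  n,l,st,c=cv2.connectedComponentsWithStats(m[y0:y1,x0:x1].astype('u1'))
  print(nm,[(st[i].tolist(),(c[i]+[x0,y0]).round(1)) for i in range(1,n) if st[i][4]>5])
  for th in(-.6,-.45,-.3,0,.6):
    Y=np.sin(-th)*.07;print(th,proj(q,[.5905+.102*Y,-.255+.995*Y,.045+.07*np.cos(th)]).round(1))
E
```

```text
w [([10, 12, 25, 43, 862], array([247.5, 112.3])), ([4, 94, 41, 11, 398], array([249.4, 178.6]))]
-0.6 [249.1 105.7]
-0.45 [249.2 117.3]
-0.3 [249.3 129.7]
0 [249.4 155.3]
0.6 [249.4 196.1]
s [([9, 8, 11, 10, 59], array([240.4, 176.7]))]
-0.6 [237.9 178.5]
-0.45 [238.1 175.7]
-0.3 [238.4 173. ]
0 [239.1 168.3]
0.6 [240.7 162.9]
```

Call:
servo_tool(
  targets="38 -14 0 0;38 -14 0 0;38 -14 0 0;38 -14 0 0;38 -14 0 0;38 -14 0 0;0 0 0 -0.12;0 0 0 -0.115;0 0 0 0;0 0 0 0",
  hand=1,
)

```text
time: 7.78
tool_pos: [0.5159, -0.0371, 0.2101]
tool_rot: [-3.109, 0.002, 1.701]
contact_force: [0.0, 0.6, -0.6]
opening: 0.091
```

```bash
python3 - <<'E'
from h import *
p=snap('wrist','w4.png')
for r in cams.cut_out(p,'brick_mid')[:2]: print(r['score'],np.round(r['extent'],1))
print(telemetry.observe()['tool_rot'],telemetry.observe()['tool_pos'])
import pickle;pickle.dump(p,open('w4.pkl','wb'))
c,s=np.cos(.129),np.sin(.129)
for x,y in((.025,.06),(.025,-.06),(-.025,-.06),(-.025,.06)):print(proj(p,[.527+c*x-s*y,-.0417+s*x+c*y,.06]))
E
```

```text
0.67 [267.  181.3  56.  128. ]
[-3.10997282e+00  2.47587479e-03  1.70173817e+00] [ 0.51601895 -0.0371437   0.21033763]
[293.06400167 121.4937356 ]
[288.45723478 243.90544069]
[238.59761118 243.11739395]
[237.67121833 121.25855801]
```

View pics/w4.png

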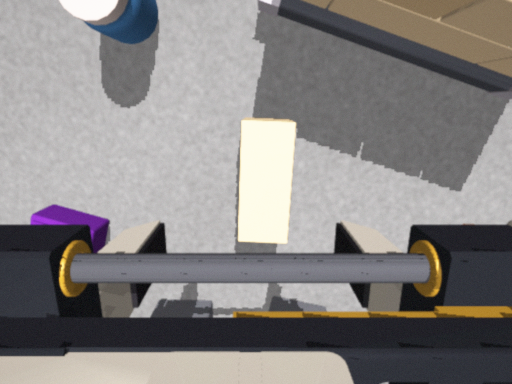

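```bash
cat >> h.py <<'E'
from scipy.optimize import least_squares
def fitr(p,P,z,hx,hy,g):
  L=np.array([[hx,hy],[hx,-hy],[-hx,-hy],[-hx,hy]])
  W=[onz(p,u,v,z)[:2] for u,v in P]
  def f(q):
    c,s=np.cos(q[2]),np.sin(q[2]);R=np.array([[c,-s],[s,c]])
    return np.concatenate([(R@l+q[:2]-w) for l,w in zip(L,W)])
  r=least_squares(f,g);return r.x.round(4),np.round(r.fun*1000,1)
def tool(dx,dy,dz):
  from scipy.spatial.transform import Rotation as Ro
  o=telemetry.observe(); R=Ro.from_euler('xyz',o['tool_rot']).as_matrix()
  return (R.T@np.array([dx,dy,dz])*1000).round(1),R.round(4)
E
python3 - <<'E'
from h import *
import pickle
p=pickle.load(open('w4.pkl','rb'))
x,f=fitr(p,[(295,121),(289,242.5),(239,242),(241.5,120)],.06,.025,.06,[.527,-.04,.13]);print(x,f)
o=telemetry.observe()['tool_pos']
print(tool(*(np.array([x[0],x[1],.03])-o)))
E
```

```text
[ 0.5284 -0.0404  0.1131] [ 0.7  0.3  0.2 -0.8  0.1  0.3 -1.   0.2]
(array([ -4.4,  17.5, 179.9]), array([[-0.1306,  0.991 , -0.031 ],
       [ 0.9914,  0.1304, -0.0066],
       [-0.0025, -0.0316, -0.9995]]))
```

Call:
servo_tool(
  targets="-4 12 0 0.015;0 0 15 0;0 0 15 0;0 0 15 0;0 0 15 0;0 0 15 0;0 0 15 0;0 0 15 0;0 0 0 0",
)

```text
time: 9.0
tool_pos: [0.5238, -0.0407, 0.0942]
tool_rot: [-3.103, 0.001, 1.681]
contact_force: [-0.1, 0.6, 0.3]
opening: 0.0915
```

```bash
python3 - <<'E'
from h import *
o=telemetry.observe()['tool_pos']
print(telemetry.observe()['tool_rot'],tool(*(np.array([.5284,-.0404,.03])-o)))
E
```

```text
[-3.10328496e+00  7.32071616e-04  1.68073197e+00] (array([-0.1,  7.1, 64. ]), array([[-1.097e-01,  9.932e-01, -3.800e-02],
       [ 9.940e-01,  1.096e-01, -4.900e-03],
       [-7.000e-04, -3.830e-02, -9.993e-01]]))
```

Call:
servo_tool(
  targets="0 0 -20 0;0 40 0 0;0 40 0 0;0 0 0 0;0 0 0 0",
)

```text
time: 9.62
tool_pos: [0.6052, -0.0318, 0.1116]
tool_rot: [-3.102, 0.001, 1.679]
contact_force: [1.1, -0.6, 0.3]
opening: 0.0915
```

Call:
servo_tool(
  targets="0 -10 0 0;0 -10 0 0;0 -10 0 0;0 -10 0 0;0 -10 0 0;0 -10 0 0;0 -10 0 0;0 0 0 0",
)

```text
time: 10.62
tool_pos: [0.5277, -0.0403, 0.1156]
tool_rot: [-3.101, 0.0, 1.678]
contact_force: [0.4, -0.3, 0.0]
opening: 0.0921
```

Call:
servo_tool(
  targets="0 0 -30 0;0 0 -30 0;-38 0 0 0;-38 0 0 0;-38 0 0 0;0 0 0 0",
)

```text
time: 11.38
tool_pos: [0.5448, -0.1562, 0.1778]
tool_rot: [-3.104, 0.002, 1.68]
contact_force: [-0.3, 0.5, -0.4]
opening: 0.0917
```

Call:
servo_tool(
  targets="19 0 0 0;19 0 0 0;19 0 0 0;19 0 0 0;19 0 0 0;19 0 0 0;0 0 0 0",
)

```text
time: 12.25
tool_pos: [0.5305, -0.0295, 0.1779]
tool_rot: [-3.104, -0.0, 1.686]
contact_force: [0.7, 0.4, -0.0]
opening: 0.0915
```

Call:
servo_tool(
  targets="0 0 0 0.15;0 0 0 0.15;0 0 0 0",
)

```text
time: 12.62
tool_pos: [0.5309, -0.0304, 0.1779]
tool_rot: [-3.106, 0.012, 1.379]
contact_force: [-0.6, 0.3, 1.5]
opening: 0.0919
```

Call:
servo_tool(
  targets="0 0 0 -0.15;0 0 0 -0.15;0 0 0 0",
)

```text
time: 13.0
tool_pos: [0.5311, -0.0317, 0.1778]
tool_rot: [-3.104, 0.001, 1.694]
contact_force: [-0.0, 0.5, -0.2]
opening: 0.0918
```

Call:
servo_tool(
  targets="0 0 -30 0;0 0 -30 0;-38 14 0 0;-38 14 0 0;-38 14 0 0;0 0 0 0",
)

```text
time: 13.75
tool_pos: [0.5901, -0.1437, 0.2381]
tool_rot: [-3.104, 0.002, 1.685]
contact_force: [0.3, 0.5, -0.2]
opening: 0.0917
```

```bash
python3 - <<'E'
from h import *
o=telemetry.observe();print(o['qpos'].round(4),o['tool_rot'],o['tool_pos'])
E
```

```text
[-0.3554  0.5171  1.2536 -0.0192  1.4032 -0.466 ] [-3.10426104e+00  2.33002538e-03  1.68489865e+00] [ 0.59012527 -0.14369321  0.23813466]
```

Call:
servo_tool(
  targets="38 -14 0 0;38 -14 0 0;38 -14 0 0;0 0 0 0",
)

```text
time: 14.25
tool_pos: [0.5325, -0.0312, 0.2385]
tool_rot: [-3.102, 0.001, 1.678]
contact_force: [0.2, -0.2, -0.4]
opening: 0.092
```

```bash
python3 - <<'E'
from h import *
o=telemetry.observe();print(o['qpos'].round(4),o['tool_rot'],o['tool_pos'])
print(tool(*(np.array([.5284,-.0404,.1])-o['tool_pos'])))
E
```

```text
[-0.1953  0.3809  1.4726 -0.0127  1.3255 -0.2996] [-3.10234999e+00  5.98868717e-04  1.67843150e+00] [ 0.53246291 -0.03124436  0.23846309]
(array([ -8.6,   0.4, 138.6]), array([[-1.074e-01,  9.935e-01, -3.890e-02],
       [ 9.942e-01,  1.073e-01, -4.800e-03],
       [-6.000e-04, -3.920e-02, -9.992e-01]]))
```

Call:
servo_tool(
  targets="-8 0 0 0;0 0 20 0;0 0 20 0;0 0 20 0;0 0 20 0;0 0 20 0;0 0 20 0;0 0 20 0;0 0 0 0",
)

```text
time: 15.38
tool_pos: [0.5317, -0.0512, 0.094]
tool_rot: [-3.105, 0.004, 1.666]
contact_force: [0.7, 0.3, 0.3]
opening: 0.0916
```

```bash
python3 - <<'E'
from h import *
o=telemetry.observe();print(o['tool_rot'],o['tool_pos'])
print(tool(*(np.array([.5284,-.0404,.03])-o['tool_pos']))[0])
p=snap('wrist','w5.png')
E
```

```text
[-3.10543543  0.00431766  1.66578011] [ 0.53174935 -0.05124777  0.09400188]
[11.4  0.  64. ]
```

View pics/w5.png

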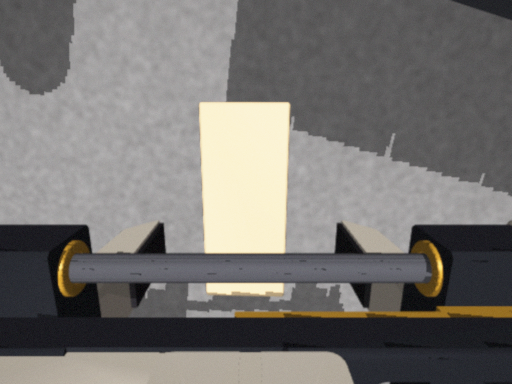

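```bash
python3 - <<'E'
from h import *
p=cams.read_camera('wrist')
x,f=fitr(p,[(289.5,104),(283.5,294),(207,293.5),(200.5,104)],.06,.025,.06,[.527,-.04,.13]);print(x,f)
o=telemetry.observe()['tool_pos']
print(tool(*(np.array([x[0],x[1],.03])-o))[0])
E
```

```text
[ 0.5287 -0.0408  0.0949] [ 0.6  1.4  0.7 -1.7 -0.3 -1.  -1.1  1.3]
[11.1 -1.  65.7]
```

Call:
servo_tool(
  targets="11 0 0 0;0 0 13 0;0 0 13 0;0 0 13 0;0 0 13 0;0 0 12 0;0 0 0 0",
)

```text
time: 16.35
tool_pos: [0.5304, -0.0403, 0.0282]
tool_rot: [-3.111, 0.006, 1.666]
contact_force: [-0.5, 0.5, -0.1]
opening: 0.092
```

Close on the brick.

Call:
servo_tool(
  targets="0 0 0 0;0 0 0 0;0 0 0 0;0 0 0 0;0 0 0 0;0 0 0 0",
  hand=0.3,
  squeeze=30,
)

```text
time: 17.1
tool_pos: [0.5305, -0.0405, 0.0294]
tool_rot: [-3.111, 0.006, 1.666]
contact_force: [-0.8, -0.4, -0.4]
opening: 0.0501
```

Call:
servo_tool(
  targets="0 0 -10 0;0 0 -20 0;0 0 -25 0;0 0 -25 0;0 0 -25 0;0 0 -25 0;0 0 -25 0;0 0 -25 0;0 0 -20 0;0 0 0 0",
)

```text
time: 18.35
tool_pos: [0.5367, -0.0379, 0.2386]
tool_rot: [-3.114, 0.006, 1.666]
contact_force: [-0.5, -0.1, -4.0]
opening: 0.0501
```

```bash
python3 - <<'E'
from h import *
p=snap('wrist','w6.png');s=snap('side','s6.png')
o=telemetry.observe();print(o['tool_rot'],o['tool_pos'],o['opening'])
import pickle;pickle.dump((p,s),open('w6.pkl','wb'))
print(tool(*(np.array([.5563,.2443,o['tool_pos'][2]])-o['tool_pos'])))
E
```

```text
[-3.10976245  0.00469865  1.66625853] [ 0.53563584 -0.03778749  0.23659025] 0.049816752166104636
(array([278.8,  47.4,  -2.8]), array([[-0.0953,  0.995 , -0.0312],
       [ 0.9954,  0.0951, -0.0077],
       [-0.0047, -0.0318, -0.9995]]))
```

View pics/w6.png

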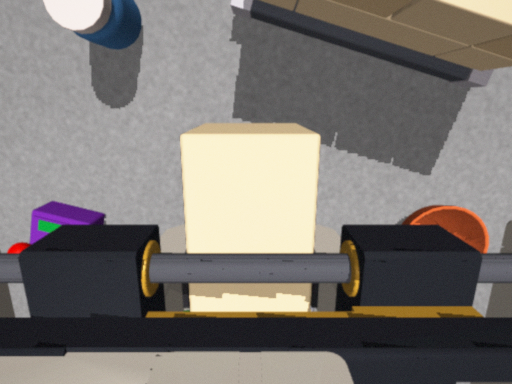

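```bash
cat > pose.py <<'E'
from h import *
from scipy.spatial.transform import Rotation as Ro
def exp(p,o,dx=0,dz=-.001,pit=0,rol=0,yw=0):
  R=Ro.from_euler('xyz',o['tool_rot']).as_matrix();t=np.array(o['tool_pos'])
  B=Ro.from_euler('xyz',[rol,pit,yw]).as_matrix()
  # brick in tool frame: long axis tool x, 50 along tool y, 60 along tool z
  pts=[(.06,-.025,-.03),(.06,.025,-.03),(.06,-.025,.03),(.06,.025,.03),(-.06,-.025,-.03),(-.06,.025,-.03)]
  return np.array([proj(p,R@(B@np.array(q)+[dx,0,dz])+t) for q in pts])
E
python3 - <<'E'
from pose import *
import pickle
p,s=pickle.load(open('w6.pkl','rb'))
o=telemetry.observe()
print(exp(p,o).round(1)); print('pitch.05',exp(p,o,pit=.05).round(1)); print(exp(p,o,dx=.005).round(1));print('roll',exp(p,o,rol=.03).round(1))
obs=np.array([(182,137),(318,137),(200,125.5),(303,125.5)])
r=least_squares(lambda x:(exp(p,o,*x)[:4]-obs).ravel()/1.,[0,0,0,0,0]);print(r.x,r.fun.round(1))
E
python3 -c "
import cv2;a=cv2.imread('pics/w6.png');cv2.imwrite('pics/w6c.png',cv2.resize(a[110:320,165:340],None,fx=2.8,fy=2.8,interpolation=2))"
```

```text
[[173.6 131.7]
 [314.  131.8]
 [198.9 122. ]
 [291.8 122.1]
 [190.  398.6]
 [299.7 398.3]]
pitch.05 [[171.9 137. ]
 [315.4 137.1]
 [198.  119.6]
 [292.7 119.7]
 [191.3 395.2]
 [298.5 394.9]]
[[172.7 117.3]
 [314.8 117.4]
 [198.6 112.4]
 [292.2 112.5]
 [189.4 389.9]
 [300.2 389.6]]
roll [[175.7 131.9]
 [316.  131.6]
 [197.1 122.1]
 [290.  122. ]
 [191.7 400.1]
 [301.4 396.8]]
[-0.00173454 -0.0012557   0.00284225 -0.01069337  0.03730417] [-2.9 -2.7  1.3  2.9  3.8 -2.  -6.5  1.7]
```

View pics/w6c.png

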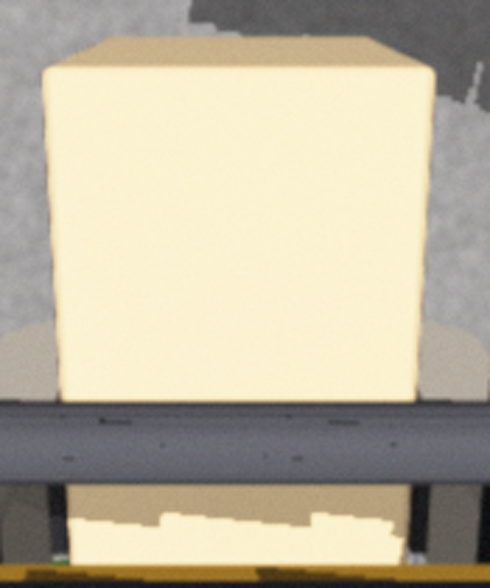

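Call:
servo_tool(
  targets="0 0 -10 0;31 5 0 0;31 5 0 0;31 5 0 0;31 5 0 0;31 5 0 0;31 5 0 0;31 5 0 0;31 5 0 0;31 5 0 0;0 0 0 0.14;0 0 0 0.137;0 0 0 0",
)

```text
time: 20.08
tool_pos: [0.5525, 0.2534, 0.2381]
tool_rot: [-3.097, 0.018, 1.382]
contact_force: [0.4, 0.1, -3.1]
opening: 0.05
```

```bash
python3 - <<'E'
from pose import *
p=snap('wrist','w7.png')
o=telemetry.observe();print(o['tool_rot'],o['tool_pos'],o['opening'])
s=snap('side','s7.png')
import pickle;pickle.dump((p,s,dict(o)),open('w7.pkl','wb'))
print(tool(*(np.array([.5563,.2443,.2])-o['tool_pos']))[0])
b=cv2.imread('pics/s7.png');cv2.imwrite('pics/s7c.png',cv2.resize(b[210:370,130:300],None,fx=3.5,fy=3.5,interpolation=2))
E
```

```text
[-3.09728042  0.01796251  1.38321305] [0.55254781 0.25332241 0.23810366] 0.049871358362245384
[-7.5  7.  38. ]
```

View pics/w7.png

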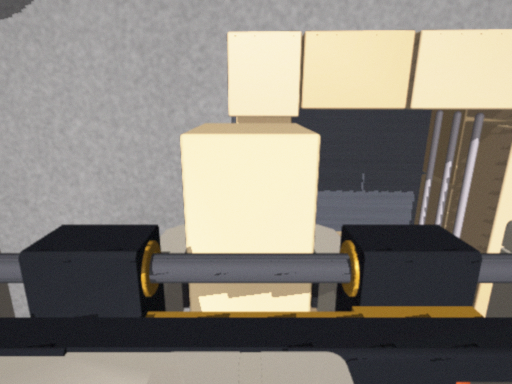

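View pics/s7c.png

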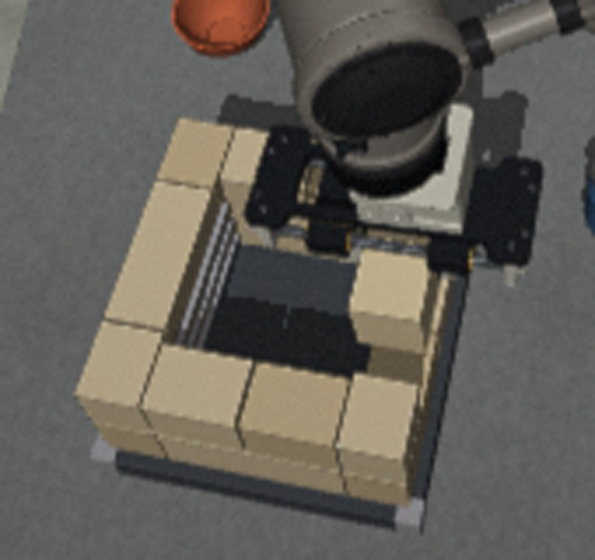

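```bash
python3 - <<'E'
from pose import *
import pickle
p,s,o=pickle.load(open('w7.pkl','rb'))
print(exp(p,o)[:4].round(1))
k=np.array([.6547,.2263]);yw=-.181;c,sn=np.cos(yw),np.sin(yw)
for x,y in((-.125,.1215),(-.075,.1215),(-.075,.066),(-.125,.066)):
  print(proj(p,[k[0]+c*x-sn*y,k[1]+sn*x+c*y,.15]).round(1))
P=[(229,34.5),(299.5,34),(299,108),(229.5,114.5)]
P=np.array([onz(p,u,v,.15) for u,v in P]);g=np.array([.5563,.2443])
R=np.array([[c,sn],[-sn,c]])
print((R@(P[:,:2]-g).T).T.round(4))
E
python3 -c "
import cv2;a=cv2.imread('pics/w7.png');cv2.imwrite('pics/w7c.png',cv2.resize(a[20:150,170:340],None,fx=4,fy=4,interpolation=2))"
```

```text
[[174.4 134.3]
 [317.  134.3]
 [200.2 123.8]
 [294.  123.8]]
[222.6  34.3]
[298.4  33.1]
[295.6 119.5]
[225.1 119.8]
[[-0.0207  0.1213]
 [ 0.0258  0.1209]
 [ 0.0271  0.0738]
 [-0.0217  0.0697]]
```

View pics/w7c.png

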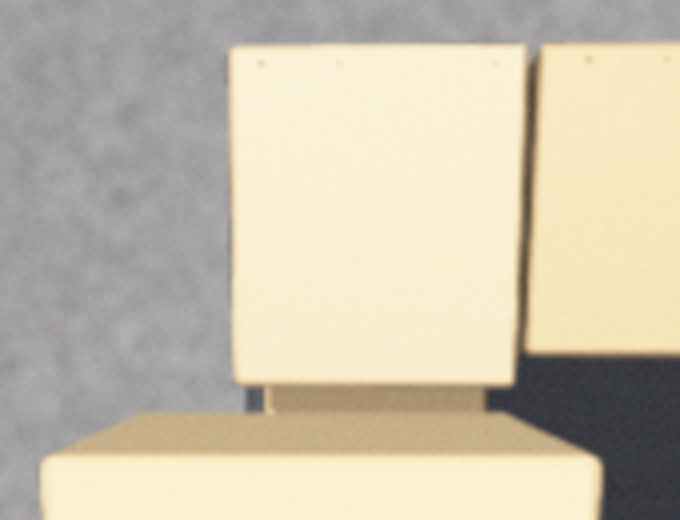

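```bash
python3 - <<'E'
from pose import *
o=telemetry.observe();print(o['tool_pos'],o['tool_rot'])
print(tool(*(np.array([.5565,.2453,.19])-o['tool_pos'])))
E
```

```text
[0.55262905 0.25320449 0.2382473 ] [-3.09755769  0.01778959  1.38330695]
(array([-6.2,  7.4, 48.1]), array([[ 0.1864,  0.9814, -0.0466],
       [ 0.9823, -0.187 , -0.0093],
       [-0.0178, -0.044 , -0.9989]]))
```

Call:
servo_tool(
  targets="-6 7 0 -0.006;0 0 12 0;0 0 12 0;0 0 12 0;0 0 12 0;0 0 0 0;0 0 0 0",
)

```text
time: 21.05
tool_pos: [0.5559, 0.2442, 0.1854]
tool_rot: [-3.095, 0.019, 1.393]
contact_force: [0.4, -0.5, -3.1]
opening: 0.0496
```

```bash
python3 - <<'E'
from pose import *
p=snap('wrist','w8.png')
o=telemetry.observe();print(o['tool_rot'],o['tool_pos'],o['contact_force'])
s=snap('side','s8.png')
print(exp(p,o)[:4].round(1))
k=np.array([.6547,.2263]);yw=-.181;c,sn=np.cos(yw),np.sin(yw)
for x,y in((-.125,.1215),(-.075,.1215),(-.075,.066),(-.125,.066)):
  print(proj(p,[k[0]+c*x-sn*y,k[1]+sn*x+c*y,.15]).round(1))
print(tool(*(np.array([.5565,.2453,.12])-o['tool_pos']))[0])
b=cv2.imread('pics/s8.png');a=cv2.imread('pics/w8.png')
cv2.imwrite('pics/w8c.png',np.hstack([cv2.resize(a[0:160,165:340],(440,402),interpolation=2),cv2.resize(b[270:370,190:280],(360,402),interpolation=2)]))
E
```

```text
[-3.09496229  0.01860763  1.39274296] [0.55584789 0.24420111 0.1854155 ] [ 0.2266032  -0.01223339 -3.46201409]
[[174.4 133.9]
 [316.9 134. ]
 [200.1 123.5]
 [293.9 123.6]]
[201.5  -5.1]
[302.7  -6.2]
[297.5 110.4]
[205.5 109.9]
[ 2.4  3.5 65.3]
```

View pics/w8c.png

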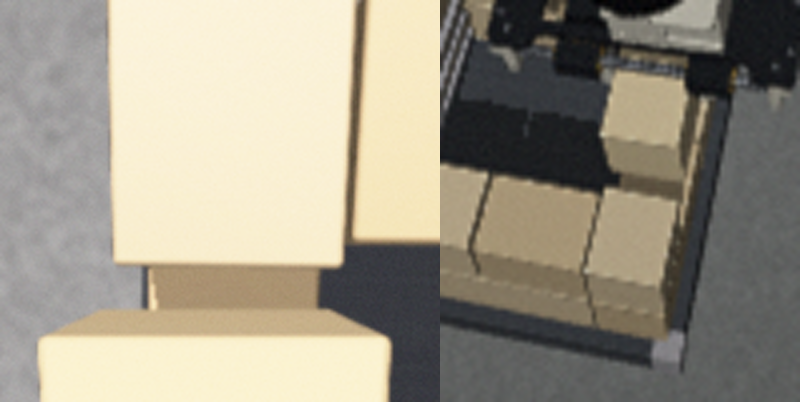

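```bash
python3 - <<'E'
from pose import *
o=telemetry.observe();print(o['tool_pos'],o['tool_rot'])
print(tool(*(np.array([.5567,.2465,.130])-o['tool_pos'])))
E
```

```text
[0.55592496 0.24418947 0.18557852] [-3.09523409  0.01848799  1.39268637]
(array([ 3.4,  2.9, 55.4]), array([[ 0.1771,  0.983 , -0.0489],
       [ 0.984 , -0.1778, -0.01  ],
       [-0.0185, -0.0463, -0.9988]]))
```

Call:
servo_tool(
  targets="3 3 0 0;0 0 8 0;0 0 8 0;0 0 8 0;0 0 8 0;0 0 8 0;0 0 6 0;0 0 5 0;0 0 0 0",
)

```text
time: 22.28
tool_pos: [0.5571, 0.2463, 0.1309]
tool_rot: [-3.095, 0.018, 1.393]
contact_force: [-0.2, -0.9, -2.2]
opening: 0.0497
```

```bash
python3 - <<'E'
from pose import *
p=snap('wrist','w9.png')
o=telemetry.observe();print(o['tool_rot'],o['tool_pos'],o['contact_force'])
s=snap('side','s9.png')
print(tool(*(np.array([.5567,.2465,.12])-o['tool_pos']))[0])
b=cv2.imread('pics/s9.png');a=cv2.imread('pics/w9.png')
cv2.imwrite('pics/w9c.png',np.hstack([cv2.resize(a[0:160,165:340],(440,402),interpolation=2),cv2.resize(b[270:370,190:280],(360,402),interpolation=2)]))
E
```

```text
[-3.09602484  0.01811886  1.39271129] [0.55725766 0.24634347 0.13121742] [-0.677754    0.90741646 -2.62105153]
[ 0.3 -0.1 11.2]
```

View pics/w9c.png

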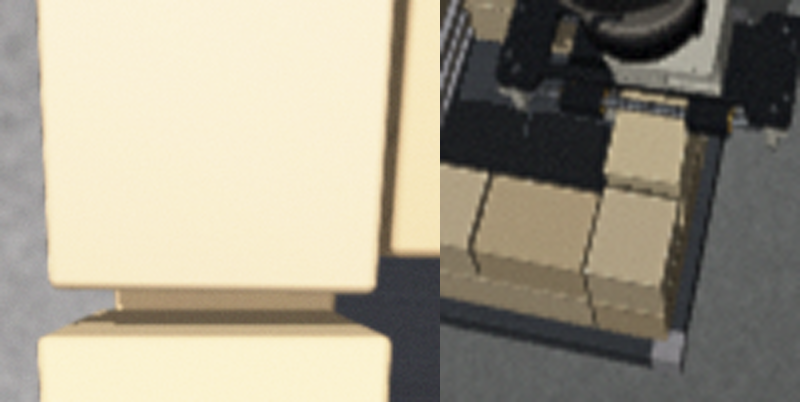

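Call:
servo_tool(
  targets="0 0 3 0;0 0 3 0;0 0 2 0;0 0 0 0",
)

```text
time: 22.88
tool_pos: [0.5573, 0.2464, 0.1236]
tool_rot: [-3.098, 0.017, 1.393]
contact_force: [-0.2, 1.0, -2.5]
opening: 0.0497
```

Call:
servo_tool(
  targets="0 0 1.5 0;0 0 1 0;0 0 1 0;0 0 0 0",
)

```text
time: 23.38
tool_pos: [0.5573, 0.2464, 0.1201]
tool_rot: [-3.098, 0.017, 1.393]
contact_force: [0.4, 0.0, -2.0]
opening: 0.0497
```

Call:
servo_tool(
  targets="0 0 1 0;0 0 1 0;0 0 0 0",
)

```text
time: 23.75
tool_pos: [0.5573, 0.2464, 0.12]
tool_rot: [-3.099, 0.016, 1.393]
contact_force: [-0.6, -0.7, -2.2]
opening: 0.0498
```

Call:
servo_tool(
  targets="0 0 2 0;0 0 2 0;0 0 0 0",
)

```text
time: 24.12
tool_pos: [0.5574, 0.2462, 0.1195]
tool_rot: [-3.102, 0.016, 1.393]
contact_force: [0.5, 0.5, -3.8]
opening: 0.0502
```

Call:
servo_tool(
  targets="0 0 3 0;0 0 4 0;0 0 4 0",
)

```text
time: 24.5
tool_pos: [0.5574, 0.2462, 0.119]
tool_rot: [-3.108, 0.013, 1.393]
contact_force: [-11.3, -4.5, 28.5]
opening: 0.05
```

```bash
python3 - <<'E'
from pose import *
p=snap('wrist','w10.png')
o=telemetry.observe();print(o['tool_rot'],o['tool_pos'],o['contact_force'])
s=snap('side','s10.png')
b=cv2.imread('pics/s10.png');a=cv2.imread('pics/w10.png')
cv2.imwrite('pics/w10c.png',np.hstack([cv2.resize(a[0:160,165:340],(440,402),interpolation=2),cv2.resize(b[270:370,190:280],(360,402),interpolation=2)]))
E
```

```text
[-3.10806414  0.01343136  1.39326238] [0.55739536 0.24622608 0.11902524] [-10.78552159  -3.3991825   26.72671008]
```

View pics/w10c.png

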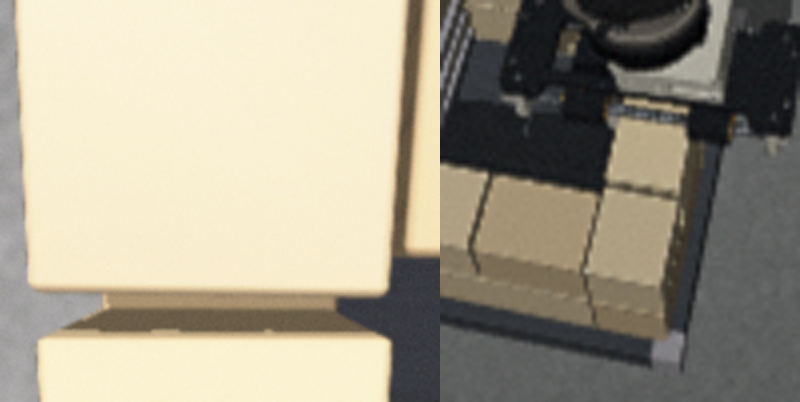

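Call:
servo_tool(
  targets="0 0 0 0;0 0 0 0",
)

```text
time: 24.85
tool_pos: [0.5576, 0.2463, 0.1191]
tool_rot: [-3.109, 0.013, 1.393]
contact_force: [-0.3, 0.0, -0.0]
opening: 0.0501
```

Call:
servo_tool(
  targets="0 0 0 0;0 0 0 0;0 0 0 0;0 0 0 0;0 0 0 0",
  hand=0.75,
)

```text
time: 25.48
tool_pos: [0.5579, 0.2464, 0.1177]
tool_rot: [-3.108, 0.013, 1.393]
contact_force: [0.8, 0.8, 0.5]
opening: 0.0685
```

```bash
python3 - <<'E'
from pose import *
p=snap('wrist','w11.png')
o=telemetry.observe();print(o['tool_rot'],o['tool_pos'],o['contact_force'])
E
```

```text
[-3.10826497  0.01334535  1.39303621] [0.55788828 0.24634505 0.11776472] [-0.24353508 -0.03324783  0.81520323]
```

View pics/w11.png

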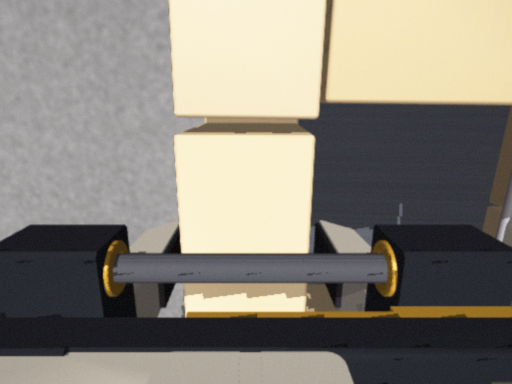

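```bash
python3 - <<'E'
from pose import *
p=cams.read_camera('wrist')
k=np.array([.5563,.2443]);yw=-.181;c,sn=np.cos(yw),np.sin(yw)
pr=lambda x,y,z:proj(p,[k[0]+c*x-sn*y,k[1]+sn*x+c*y,z]).round(1)
print('corner',pr(-.025,.066,.15),pr(.025,.066,.15))
for z in(.15,.145,.14):print('brick',z,pr(-.025,.06,z),pr(.025,.06,z))
print('camera',ray(p,256,192)[0])
a=p['color'][:,:,::-1];cv2.imwrite('pics/w12c.png',cv2.resize(a[90:260,150:350],None,fx=3.4,fy=3.4,interpolation=2))
E
```

```text
corner [167.2 124.4] [313.3 125.4]
brick 0.15 [168.3 141.9] [312.3 143.1]
brick 0.145 [172.2 140.1] [310.1 141.2]
brick 0.14 [175.7 138.5] [308.1 139.5]
camera [0.57666068 0.31634227 0.26020032]
```

View pics/w12c.png

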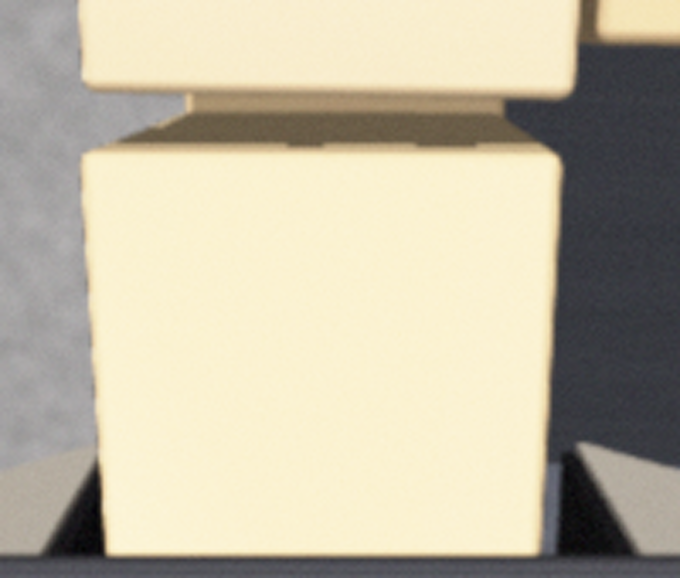

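Call:
servo_tool(
  targets="0 0 0 0;0 0 0 0;0 0 0 0;0 0 -10 0;0 0 -20 0;0 0 -25 0;0 0 -25 0;0 0 -25 0;0 0 0 0",
  hand=1,
)

```text
time: 26.7
tool_pos: [0.5621, 0.2473, 0.2294]
tool_rot: [-3.111, 0.012, 1.393]
contact_force: [0.7, -0.9, 0.3]
opening: 0.0918
```

Call:
servo_tool(
  targets="-40 0 0 0;-40 0 0 0;-40 0 0 0;-40 0 0 0;-40 0 0 0;-40 0 -10 0;0 0 0 0",
)

```text
time: 27.58
tool_pos: [0.5155, 0.0048, 0.2358]
tool_rot: [-3.102, 0.014, 1.395]
contact_force: [0.3, 0.4, -0.2]
opening: 0.0917
```

```bash
python3 - <<'E'
from pose import *
t=snap('top','t13.png');s=snap('side','s13.png')
o=telemetry.observe();print(o['tool_pos'],o['contact_force'],o['time'])
a=cv2.imread('pics/t13.png');b=cv2.imread('pics/s13.png')
cv2.imwrite('pics/f.png',np.hstack([cv2.resize(a[105:210,100:205],(390,390),interpolation=2),cv2.resize(b[235:370,140:275],(390,390),interpolation=2)]))
cv2.imwrite('pics/f2.png',np.hstack([cv2.resize(a[95:295,90:390],(420,280)),cv2.resize(b[95:300,180:330],(280,383))[:280]]))
import pickle;pickle.dump((t,s),open('f.pkl','wb'))
E
```

```text
[0.51548073 0.00697179 0.23518691] [-0.37025388 -0.91112749 -0.60615106] 27.675
```

View pics/f.png

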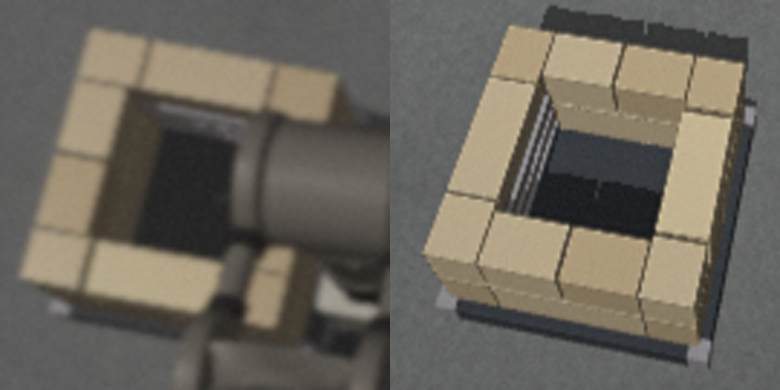

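View pics/f2.png

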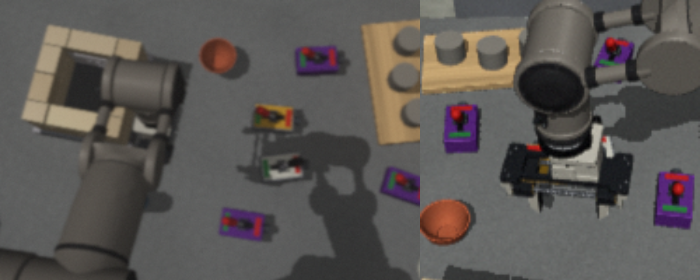

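```bash
python3 - <<'E'
from pose import *
import pickle
t,s=pickle.load(open('f.pkl','rb'))
k=np.array([.5563,.2443]);yw=-.181;c,sn=np.cos(yw),np.sin(yw)
pr=lambda x,y,z:proj(s,[k[0]+c*x-sn*y,k[1]+sn*x+c*y,z])
S=s['color'][:,:,::-1]
x0,y0,f=225,250,6
im=cv2.resize(S[y0:y0+95,x0:x0+60],None,fx=f,fy=f,interpolation=2)
for q in((-.025,.06),(.025,.06),(.025,-.06),(-.025,-.06)):
  u=pr(*q,.15); cv2.circle(im,tuple(int(v) for v in ((u-[x0,y0]+.5)*f)),3,(0,0,255),-1)
T=t['color'][:,:,::-1]
im2=cv2.resize(T[160:235,260:320],(420,525),interpolation=2)
im=im[:525]; im=cv2.copyMakeBorder(im,0,525-im.shape[0],0,0,0)
cv2.imwrite('pics/g.png',np.hstack([im,im2]))
E
```

```text
(no output)
```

View pics/g.png

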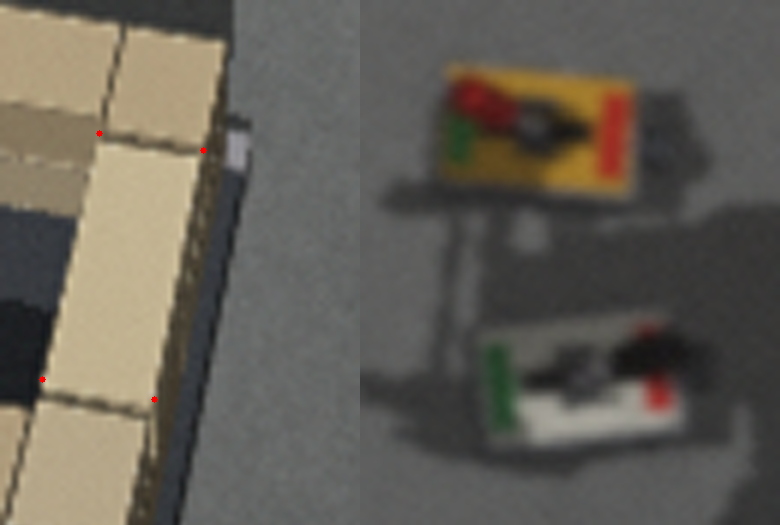

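The side view shows the brick flush with its neighbours, with even joints at both ends (crop rows about 145 and 400). The yellow box's handle lies at its green end and the fan's handle is still at red. The arm is clear, so I'm handing in.

```bash
python3 -c "
from h import *
print(robot.hand_in())"
```

```text
the job is handed in; nothing more can be done
None
```

I threw the yellow-topped kiln isolator fully off first, then laid the loose brick in the near-wall gap and released it there. I handed the job in at about 28 s of the 58 s allowed, and the hand-in reported no verdict.

**Isolators:** The last top view shows the kiln handle at its green end. The grip's measured position matched the end stop. The fan handle is still at its red end.

**Brick:** I lowered it until it rested on the gap's floor (up to about 28 N of pressing), took the load off, then opened the fingers. In the side view the faces are flush with the neighbours and the joints at both ends are even. The wrist view put it within about 1 mm across the wall and central along it.

**Bystanders:** I saw nothing touch the jar or the bowl. The bowl looks undisturbed in the last pictures. The arm hid the jar in the last top view, and I did not measure either one again.

**Checks that disagreed:**
- **Tool tilt:** the tool picked up an unexplained tilt of 0.03–0.05 rad partway, and test moves did not remove it. It only eased slightly when the brick was pressed onto the floor.
- **Wrist camera:** it read about 4 pixels off sideways, so I judged the placing relative to the neighbouring bricks. After release it also made the brick's top look 1–2 mm low. I took that as measuring error, because the brick had been pressed down onto the solid floor, but I did not confirm it another way.

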